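# Tip, weigh and park two sealed instrument containers

### The arm

A 6-joint arm with a two-finger parallel gripper is mounted at the origin on a cart in front of the work surface, level with it; the furniture and walls round the work are solid. World frame = base frame: x ahead of the robot, y to its left, z up, the work surface at z = 0. Lengths are in m, angles in rad, forces in N, time in s.
With the tool pointing down it reaches from about 0.35 to 0.975 m from the base axis. Payload 4.9 kg.
Tool frame: the origin (TCP) lies on the front face of the gripper's body, between the roots of the fingers; the fingertips stand ctrl.finger_overhang ahead of it and the grasp point (between the pads) lies 54 mm ahead of it (ctrl.finger_overhang is the distance from the TCP to the fingertips, in m); z points along the fingers, y is the line along which they close (so a half turn about z gives the same grasp; the last joint's range is limited). The gripper opens to 85 mm and grips with 20 to 120 N. Pads are 22 mm wide; open, the fingers measure 114 mm over their backs; the gripper's body (76 mm by 85 mm) begins 54 mm behind the grasp point. The pads swing forward as they close: fully open they stand 13 mm farther back than shut.
Start: joints at [1.038, 0.053, 1.613, -0, 1.476, -0.119], TCP at [0.251, 0.572, 0.304] pointing down, gripper open.
Joint ranges: [-3.01, 3.01], [-1.01, 2.22], [0.06, 2.58], [-1.02, 4.17], [0.09, 2.62], [-3.14, 3.14]. Speed limits (rad/s): [2.57, 2.57, 3.14, 3.14, 3.14, 3.14].

### API

Orientations are given as a rotation vector (axis times angle).
In Python, from station import ctrl, vision gives the robot as it stands. The module is installed in compiled form; this text tells all that it offers.
- The arm moves only by the tool drive_tool, never from a script. Its argument "rows" is a list of rows, each a list of 2 entries, a list of its own where there are three numbers: the shift along the tool's x, y, z in m, then the turn about the tool's z in rad. A call has 1 to 10 rows; each row shifts and turns the commanded pose from where the row before left it, along the tool's axes as they then stand; what a row does not reach is not made up. A row lasts 1/10 s, in which the tool goes at most 50 mm and 8.59 degrees, less where a joint would pass 70% of its speed; a pose out of reach is approached as far as the arm can. A call with a gripper value outside its range is refused whole. "jaw" is the closure, from 0 (fully open) to 1 (shut), set as the call begins (left out, the last holds). The fingers move at their own pace and stop on an object; "grip_force" is the grip in N (left out, the last holds). Time passes only in rows, so rows that do not move let the fingers close. It gives the time, the measured TCP pose, the force, the opening and the grip force at its end, in the units of the state.
- ctrl.get_obs(): the state, without advancing time (a new reading comes with each control period).
- vision.get_image(name): name is "side" or "top" or "wrist"; returns a dict with "image" (384x512x3 uint8, blue, green, red), "vertical_fov" (degrees; the focal length in pixels is half the picture's height over the tangent of half this angle, whatever the lens; pixels are square), "cx", "cy" (the principal point, pixels), "dist_coeffs" ([k1, k2, p1, p2, k3] as OpenCV has them; the pictures are not rectified), "R" (3x3) and "t" (3): a world point X has camera coordinates R X + t. Camera axes: x right, y down, z forward; pixel columns grow to the right and rows downward; lengths in m; the calibration is good to about 2 mm. A picture is of the moment at which its call begins. There is no depth.
- ctrl.finish_job(): hands the job in; it is judged then, once.
The state is a dict: "t": time; "q": joint angles; "dq": joint speeds; "effort": joint torques, N m; "tool_pos": TCP position; "tool_rot": TCP orientation; "contact_force": force on the tool from outside, world axes, zero at the start; "wrist_torque": the same for the moment, N m; "opening": finger opening in m; "grip_force": force on a finger pad.
Only numpy, scipy, OpenCV 4.12 (cv2) and the standard library are available. Lean on these libraries where they do the work, as an engineer would, in place of code of your own. Each camera call takes 0.05 s, during which the arm holds its last target. There are 200 camera calls.

### The job

Two sealed, look-alike instrument containers are back on the cart; one or both are still packed and heavy, the other may be empty and light. Tell which by raising the handle end only slightly, the far end staying down, to feel the weight; then, without ever lifting a container off, park each in the dock with its handle facing out, a packed one in a lane with a green flag and an empty one in the lane with the amber flag. Push them gently until they are fully home against the back stop, leave them standing flat, and do not disturb the things around.

Things in the scene. Friction and masses are not known exactly. Their poses are not given: they have to be found in the camera images.
- container_1: closed, sealed aluminium instrument container with grey lid, 110 x 58 x 46 mm (x, y, z); origin: centre of its underside, x along its length towards the plain far end, z up; bail handle at the -x end. Four smooth feet (friction about 0.3), 2.5 mm high, at x = +-0.047. Looks the same packed or empty: packed 0.60 to 0.85 kg, empty 0.20 to 0.30 kg, mass centred
- container_1_bar (a point): middle of the bail handle's bar of container_1: a fixed round steel bar, 10 mm thick, parallel to container_1's y, straight over 30 mm; at x = -0.093, 31 mm above the underside, 33 mm clear of the end face. In a light grip (8 N) it pivots; raised 10 mm, the hand carries about 0.34 of the weight: 2 to 3 N packed, about 1 N empty. Rubbing in the pads adds up to 0.6 N after rising, takes it after lowering, more in a hard grip
- container_1_toe (a point): middle of the lower edge of the far end of container_1: x = +0.055, 2.5 mm above its underside; the far feet are the pivot when it is tipped. Compare the force with the reading in free air: closing the fingers on the bar can by itself press with some 2 N
- container_2: closed, sealed aluminium instrument container with grey lid, 110 x 58 x 46 mm (x, y, z); origin: centre of its underside, x along its length towards the plain far end, z up; bail handle at the -x end. Four smooth feet (friction about 0.3), 2.5 mm high, at x = +-0.047. Looks the same packed or empty: packed 0.60 to 0.85 kg, empty 0.20 to 0.30 kg, mass centred
- container_2_bar (a point): middle of the bail handle's bar of container_2: a fixed round steel bar, 10 mm thick, parallel to container_2's y, straight over 30 mm; at x = -0.093, 31 mm above the underside, 33 mm clear of the end face. In a light grip (8 N) it pivots; raised 10 mm, the hand carries about 0.34 of the weight: 2 to 3 N packed, about 1 N empty. Rubbing in the pads adds up to 0.6 N after rising, takes it after lowering, more in a hard grip
- container_2_toe (a point): middle of the lower edge of the far end of container_2: x = +0.055, 2.5 mm above its underside; the far feet are the pivot when it is tipped. Compare the force with the reading in free air: closing the fingers on the bar can by itself press with some 2 N
- dock: fixed grey dock with three lanes side by side, open to its -x; origin: its centre on the worktop, x along the lanes to the back stop, z up. Lane middles y = -0.072, 0, 0.072; lanes 63 mm wide between grey ribs 22 mm high, tapering to points from x = -0.030 to -0.070. No floor: containers stand on the worktop. Stop face x = 0.058, 29 mm high
- flag_green_1: green flag plate, 46 mm wide, 38 mm tall, fixed on the dock's back stop behind the lane it marks; the flags stand in any order. Origin: centre of its underside, at dock x = 0.061, z = 0.029, y = the lane's middle; axes as the dock's. Fully home, a container's origin is 58 mm before it (-x), its bar 151 mm
- flag_green_2: green flag plate, 46 mm wide, 38 mm tall, fixed on the dock's back stop behind the lane it marks; the flags stand in any order. Origin: centre of its underside, at dock x = 0.061, z = 0.029, y = the lane's middle; axes as the dock's. Fully home, a container's origin is 58 mm before it (-x), its bar 151 mm
- flag_amber: orange (amber) flag plate, 46 mm wide, 38 mm tall, fixed on the dock's back stop behind the lane it marks; the flags stand in any order. Origin: centre of its underside, at dock x = 0.061, z = 0.029, y = the lane's middle; axes as the dock's. Fully home, a container's origin is 58 mm before it (-x), its bar 151 mm
- vial_1: small brown vial with white cap, 23 mm wide, 36 mm tall; origin: centre of its underside; a bystander, loose
- vial_2: clear vial with blue cap, 27 mm wide, 48 mm tall; origin: centre of its underside; a bystander, loose
- tourniquet: blue rolled tourniquet, 36 mm wide, 25 mm tall; origin: centre of its underside; a bystander, loose
- pulse_oximeter: finger pulse oximeter, blue over white, 34 x 60 x 34 mm; origin: centre of its underside; a bystander, loose
- gel_bottle: tall gel bottle with a nozzle, 49 mm wide, 172 mm tall; origin: centre of its underside; a bystander, loose
- cart_top: the fixed blue moulded worktop with a raised rim, 557 x 1240 mm, its surface at z = 0; origin 39 mm below the surface at its middle

How it is judged:
On the way:
1. the handle end of a container has been raised a little by the fingers (more than 0.03 rad, for 0.3 s) while its far end stays down (((angle between container_1's own z axis and vertical above 0.03 rad and height (world z) of container_1_toe below 0.012 m and contact force between the fingers and container_1 above 0.5 N) or (angle between container_2's own z axis and vertical above 0.03 rad and height (world z) of container_2_toe below 0.012 m and contact force between the fingers and container_2 above 0.5 N))), for 0.3 s.
At the end, for the whole second after the job is handed in: each container stands flat (0.03 rad), at rest, released, handle out, far end within 3 mm of the back stop and within 6 mm of the lane's middle: a packed one (over 4.2 N on the worktop) in a green-flagged lane, an empty one (1 to 4.2 N) in the amber-flagged lane (((contact force between container_1 and cart_top above 4.2 N and x of container_1 in the frame of flag_green_1 between -0.061 and -0.054 m and y of container_1 in the frame of flag_green_1 between -0.006 and 0.006 m) or (contact force between container_1 and cart_top above 4.2 N and x of container_1 in the frame of flag_green_2 between -0.061 and -0.054 m and y of container_1 in the frame of flag_green_2 between -0.006 and 0.006 m) or (contact force between container_1 and cart_top between 1 and 4.2 N and x of container_1 in the frame of flag_amber between -0.061 and -0.054 m and y of container_1 in the frame of flag_amber between -0.006 and 0.006 m)) and angle between each of container_1, container_2's own z axis and vertical below 0.03 rad and angle between the x axis of each of container_1, container_2 and the x axis of dock, either way round below 0.06 rad and linear speed of each of container_1, container_2 below 0.01 m/s and contact force between the fingers and container_1 below 0.1 N and ((contact force between container_2 and cart_top above 4.2 N and x of container_2 in the frame of flag_green_1 between -0.061 and -0.054 m and y of container_2 in the frame of flag_green_1 between -0.006 and 0.006 m) or (contact force between container_2 and cart_top above 4.2 N and x of container_2 in the frame of flag_green_2 between -0.061 and -0.054 m and y of container_2 in the frame of flag_green_2 between -0.006 and 0.006 m) or (contact force between container_2 and cart_top between 1 and 4.2 N and x of container_2 in the frame of flag_amber between -0.061 and -0.054 m and y of container_2 in the frame of flag_amber between -0.006 and 0.006 m)) and contact force between the fingers and container_2 below 0.1 N); the robot touches nothing.
It fails at once if a container tipped by more than 15 degrees (0.26 rad) (angle between any of container_1, container_2's own z axis and vertical above 0.26 rad).
It fails at once if the far end of a container lifted off (its lower edge more than 20 mm above the worktop) (height (world z) of any of container_1_toe, container_2_toe above 0.02 m).
It fails at once if a container rammed or pressed into the dock with more than 25 N (contact force between any of container_1, container_2 and dock above 25 N).
It fails at once if a bystander (vial, tourniquet, pulse oximeter, gel bottle) moved by more than 20 mm (distance of any of vial_1, vial_2, tourniquet, pulse_oximeter, gel_bottle from where it was at the start of the episode above 0.02 m).
It also fails if it takes over 72 s, if anything falls off the work surface, if the arm or the gripper's body presses on something with over 40 N, if the wrist force passes 120 N, or if a joint passes its speed limit or range.

## Working session

There is one attempt and no reset: what is moved stays moved. The work goes in short steps, Python scripts to look and compute and a tool call to move; the robot and the scene stay as the last step left them, time stands still between calls to the robot, and variables do not carry over. Pictures are saved under pics/ and viewed, at most 10 in all, crops included, and the job is handed in when it is done.

Besides the shell and the picture viewer there is one more tool, called after "Emit:" by a JSON object that holds its "method" and its "body", one argument or row to a line. drive_tool: Moves the arm, as the interface text tells. Its arguments: {"type":"object","properties":{"rows":{"type":"array","items":{"type":"array"}},"jaw":{"type":"number"},"grip_force":{"type":"number"}},"required":["rows"]}

```bash
mkdir -p pics; cat > h.py <<'E'
import numpy as np, cv2
from station import ctrl, vision
def grab(n):
    d=vision.get_image(n); im=d['image']; f=im.shape[0]/2/np.tan(np.radians(d['vertical_fov'])/2)
    d['K']=np.array([[f,0,d['cx']],[0,f,d['cy']],[0,0,1]]); d['D']=np.array(d['dist_coeffs'],float)
    d['R']=np.array(d['R']); d['t']=np.array(d['t']); return d
def ray(d,uv):
    p=cv2.undistortPoints(np.array(uv,float).reshape(-1,1,2),d['K'],d['D']).reshape(-1,2)
    return -d['R'].T@d['t'], np.c_[p,np.ones(len(p))]@d['R']
def onplane(d,uv,z):
    c,r=ray(d,uv); return c+r*((z-c[2])/r[:,2])[:,None]
def proj(d,X):
    return cv2.projectPoints(np.array(X,float).reshape(-1,1,3),cv2.Rodrigues(d['R'])[0],d['t'],d['K'],d['D'])[0].reshape(-1,2)
E
python3 - <<'E'
from h import *
for n in('top','side'):
    d=grab(n); cv2.imwrite(f'pics/{n}0.png',cv2.resize(d['image'],(800,600),interpolation=cv2.INTER_CUBIC)); print(n,-d['R'].T@d['t'],d['K'][0,0])
o=ctrl.get_obs();print(o,ctrl.finger_overhang)
E
```

```text
top [ 0.53867713 -0.10684211  0.9263195 ] 362.20047958231004
side [ 0.01835979 -1.02848981  0.4524463 ] 452.0226564781668
{'t': 0.1, 'q': array([ 1.03799649e+00,  5.33002354e-02,  1.61415480e+00, -1.28502707e-05,
        1.47600633e+00, -1.19004730e-01]), 'dq': array([-4.08465323e-04, -1.64294864e-03, -2.92649270e-03,  3.82585592e-06,
        1.14077213e-03,  7.52552269e-04]), 'effort': array([ 3.16586884e-04, -3.94905496e+01, -3.71361852e+01, -8.14753389e-05,
        3.93859606e-03,  9.31481239e-07]), 'tool_pos': array([0.25108917, 0.57187576, 0.30278114]), 'tool_rot': array([-6.45237900e-01, -3.07401724e+00,  2.78676854e-03]), 'contact_force': array([-0.85125051,  0.39304886, -0.08127122]), 'wrist_torque': array([ 0.00289317, -0.02323774, -0.03790824]), 'grip_force': 0.0, 'opening': 0.08532655076396725} 0.0726
```

View pics/top0.png

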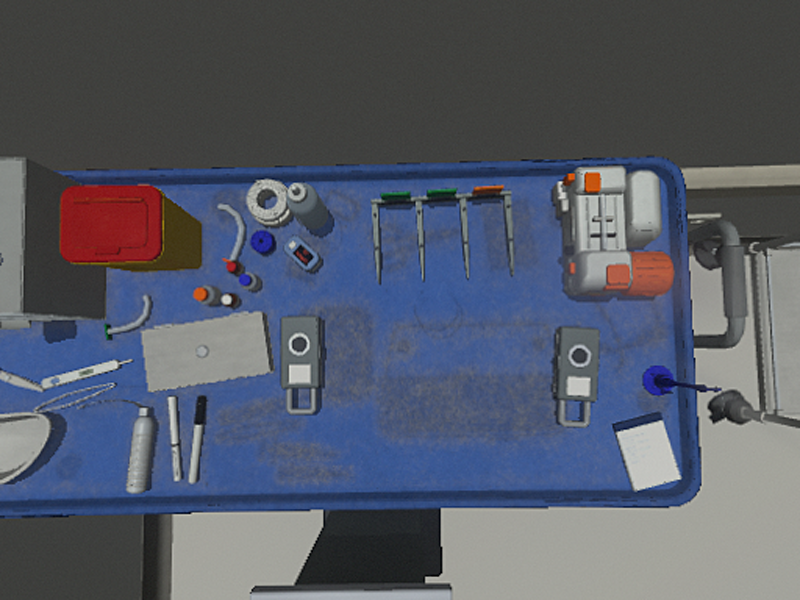

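View pics/side0.png

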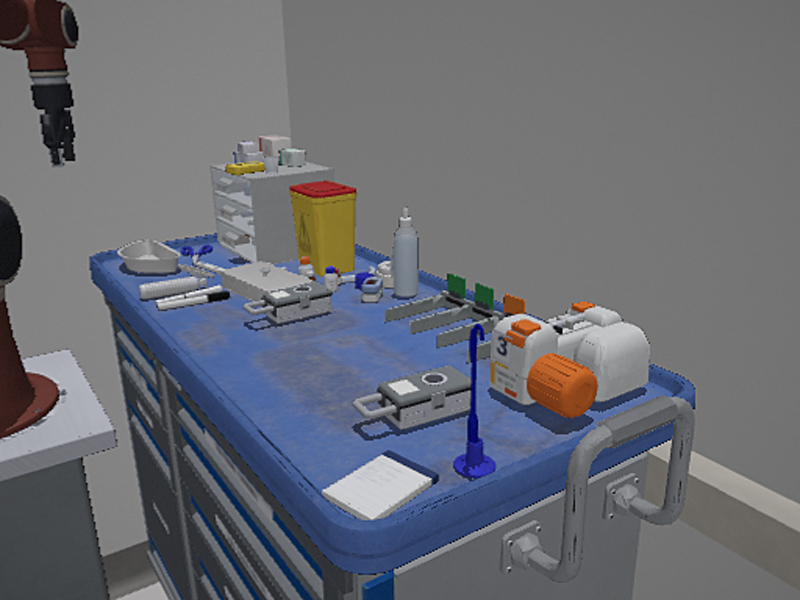

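The top view (800 px scale) shows containers at (302,355) and (576,360) with handles towards the robot. The dock is at (375–515, 190–280), flagged green, green, amber from left to right. Next I'll measure the containers and flags.

```bash
python3 - <<'E'
from h import *
d=grab('top'); im=d['image']; np.save('top.npy',im)
A=im[195:270,172:217];B=im[202:277,347:392];C=im[110:185,232:332]
z=lambda a,s:cv2.resize(a,None,fx=s,fy=s,interpolation=cv2.INTER_NEAREST)
r1=np.hstack([z(A,4),z(B,4),z(C,4)]);cv2.imwrite('pics/c1.png',r1);print(r1.shape)
hsv=cv2.cvtColor(im,cv2.COLOR_BGR2HSV)
for n,(x0,y0,x1,y1) in {'A':(172,195,217,270),'B':(347,202,392,277)}.items():
    m=np.zeros(im.shape[:2],np.uint8); m[y0:y1,x0:x1]=(hsv[y0:y1,x0:x1,1]<90)*255
    k,l,s,c=cv2.connectedComponentsWithStats(m); i=1+np.argmax(s[1:,4]); print(n,s[i],c[i])
    mm=(l==i).astype(np.uint8)
    # body by opening
    b=cv2.morphologyEx(mm,cv2.MORPH_OPEN,np.ones((11,11)));cs=max(cv2.findContours(b,0,1)[0],key=cv2.contourArea)
    R=cv2.minAreaRect(cs);print(R,np.round(onplane(d,cv2.boxPoints(R),.046),4).tolist())
    h=mm*(1-cv2.dilate(b,np.ones((3,3))));ys,xs=np.nonzero(h);print('handle',xs.min(),xs.max(),ys.min(),ys.max())
for n,lo,hi in(('g',(50,120,40),(75,255,255)),('a',(5,150,120),(18,255,255))):
    m=cv2.inRange(hsv,lo,hi); m[:110]=0;m[135:]=0;m[:,:232]=0;m[:,335:]=0
    k,l,s,c=cv2.connectedComponentsWithStats(m)
    for i in range(1,k):
        if s[i,4]>8: print(n,s[i],c[i],onplane(d,c[i],.067),onplane(d,[[s[i,0]-.5,s[i,1]],[s[i,0]+s[i,2]-.5,s[i,1]]],.067).round(4).tolist())
E
```

```text
(300, 760, 3)
A [ 179  195   38   71 1931] [196.8135681  229.49041947]
((192.5, 225.0), (46.0, 25.0), 90.0) [[0.5807, 0.0978, 0.046], [0.5795, 0.0368, 0.046], [0.4683, 0.0377, 0.046], [0.4695, 0.0982, 0.046]]
handle 179 216 195 265
B [ 347  209   37   67 1741] [366.30040207 239.06145893]
((368.0715026855469, 232.39173889160156), (28.843257904052734, 47.06344223022461), 3.6913859844207764) [[0.446, -0.3146, 0.046], [0.5578, -0.3262, 0.046], [0.5521, -0.3943, 0.046], [0.4408, -0.3821, 0.046]]
handle 347 377 224 275
g [274 121  18   3  31] [282.58064516 121.96774194] [[ 0.76716094 -0.15556265  0.067     ]] [[0.7701, -0.1338, 0.067], [0.769, -0.177, 0.067]]
g [244 123  18   3  31] [252.74193548 123.90322581] [[ 0.76425638 -0.08377172  0.067     ]] [[0.767, -0.0616, 0.067], [0.7659, -0.1049, 0.067]]
a [304 119  18   3  30] [313.1 119.8] [[ 0.77047946 -0.22867501  0.067     ]] [[0.773, -0.2058, 0.067], [0.7719, -0.2487, 0.067]]
```

View pics/c1.png

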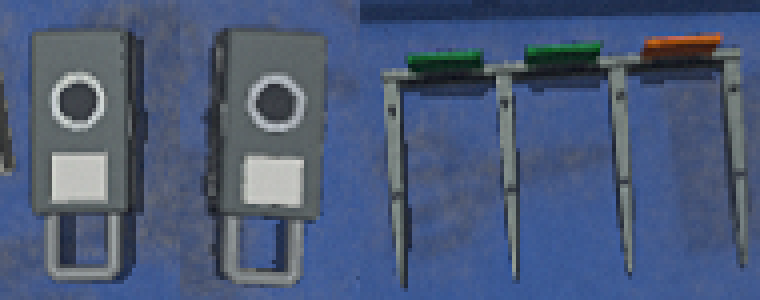

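The crops show lid corners, bars and rib tips clearly. From these I'll compute the poses.

```bash
python3 - <<'E'
from h import *
d=grab('top')
P=lambda pts,ox,oy,cx=0:np.array([[(u-cx)/4-.5+ox,v/4-.5+oy] for u,v in pts])
f=lambda n,a:print(n,np.round(a,4).tolist())
for n,l,b,o in(('A',[(32,30),(128,32),(130,214),(33,212)],[(84,272)],(172,195,0)),('B',[(228,30),(325,38),(318,218),(221,210)],[(263,279)],(347,202,180))):
    L=onplane(d,P(l,*o),.046)[:,:2];B=onplane(d,P(b,*o),.033)[0,:2];c=L.mean(0)
    ax=(L[0]+L[1]-L[2]-L[3])/2; lat=(L[0]+L[3]-L[1]-L[2])/2
    f(n+' c',c);f('len,yaw',[np.hypot(*ax),np.arctan2(ax[1],ax[0])]);f('w,yaw',[np.hypot(*lat),np.arctan2(-lat[0],lat[1])]);f('bar',B);f('bar dist,yaw',[np.hypot(*(c-B)),np.arctan2(*(c-B)[::-1])])
t=onplane(d,P([(404,283),(516,278),(629,273),(742,266)],232,110,360),.022);f('tips',t)
b=onplane(d,P([(392,80),(505,76),(618,71),(732,66)],232,110,360),.022);f('backs',b)
v=t[3]-t[0];f('yaw',[np.arctan2(v[0],-v[1]),np.hypot(v[0],v[1])/3])
v=(b-t).mean(0);f('rib dir',np.arctan2(v[1],v[0]))
s=grab('side');h=cv2.cvtColor(s['image'],cv2.COLOR_BGR2HSV)
m=cv2.inRange(h,(50,120,40),(75,255,255));k,l,st,c=cv2.connectedComponentsWithStats(m)
for i in range(1,k):
    if st[i,4]>60: print(st[i],c[i])
m=cv2.inRange(h,(5,150,120),(18,255,255));k,l,st,c=cv2.connectedComponentsWithStats(m)
for i in range(1,k):
    if st[i,4]>60: print('a',st[i],c[i])
for y,x in((-.0838,.764),(-.1556,.767),(-.2287,.7705)):print(proj(s,[[x,y,.048]]))
E
```

```text
A c [0.5245, 0.0696]
len,yaw [0.11, 0.0026]
w,yaw [0.0587, -0.0406]
bar [0.4328, 0.0707]
bar dist,yaw [0.0917, -0.0119]
B c [0.4988, -0.3583]
len,yaw [0.1072, -0.0813]
w,yaw [0.0573, -0.0987]
bar [0.4054, -0.352]
bar dist,yaw [0.0936, -0.0666]
tips [[0.6333, -0.0542, 0.022], [0.635, -0.1245, 0.022], [0.6366, -0.1952, 0.022], [0.6394, -0.2656, 0.022]]
backs [[0.7625, -0.0488, 0.022], [0.7634, -0.1203, 0.022], [0.7647, -0.1916, 0.022], [0.766, -0.2632, 0.022]]
yaw [0.0289, 0.0705]
rib dir 0.0305
[287 175  11  16 124] [292.08064516 181.73387097]
[304 181  12  16 133] [309.85714286 188.38345865]
a [323 188  13  13 132] [328.45454545 194.34848485]
a [366 193  15   7  65] [372.26153846 195.47692308]
a [328 205  18  10 112] [336.33035714 208.89285714]
a [323 211  13  12  81] [329.79012346 216.58024691]
a [ 337  226   45   41 1272] [359.75157233 245.53066038]
[[291.03768411 183.35309653]]
[[308.62214941 189.97097604]]
[[328.41025764 197.33287612]]
```

Emit:
{"method": "drive_tool", "body": {
  "rows": [
    [[0,0,0],0.146],
    [[0,0,0],0.146],
    [[0,0,0],0.146],
    [[0,0,0],0.146],
    [[0,0,0],0.146],
    [[0,0,0],0.146],
    [[0,0,0],0.146],
    [[0,0,0],0.146],
    [[0,0,0],0],
    [[0,0,0],0]
  ],
  "jaw": 0.65
}}

```text
t: 1.25
tool_pos: [0.2513, 0.5722, 0.3038]
tool_rot: [2.23, 2.213, -0.0]
contact_force: [-0.3, -1.0, -0.1]
opening: 0.0303
grip_force: 0.0
```

Emit:
{"method": "drive_tool", "body": {
  "rows": [
    [[-0.042,0.015,0],0],
    [[-0.042,0.015,0],0],
    [[-0.042,0.015,0],0],
    [[-0.042,0.015,0],0],
    [[-0.042,0.015,0],0],
    [[-0.042,0.015,0],0],
    [[-0.042,0.015,0],0],
    [[-0.042,0.015,0],0],
    [[-0.042,0.015,0],0],
    [[-0.042,0.015,0],0]
  ]
}}

```text
t: 2.25
tool_pos: [0.3968, 0.1489, 0.3042]
tool_rot: [2.23, 2.212, 0.002]
contact_force: [1.5, 0.3, -0.3]
opening: 0.0295
grip_force: 0.0
```

Emit:
{"method": "drive_tool", "body": {
  "rows": [
    [[-0.042,0.015,0.04],0],
    [[-0.042,0.015,0.04],0],
    [[0,0,0.04],0],
    [[0,0,0],0],
    [[0,0,0],0],
    [[0,0,0],0]
  ]
}}

```text
t: 2.85
tool_pos: [0.4221, 0.0809, 0.1997]
tool_rot: [2.229, 2.21, 0.004]
contact_force: [0.3, 1.0, 0.4]
opening: 0.0298
grip_force: 0.0
```

```bash
python3 - <<'E'
from h import *
o=ctrl.get_obs();print(o['tool_pos'],o['tool_rot'],o['contact_force'])
d=grab('wrist');cv2.imwrite('pics/w1.png',d['image']);print(-d['R'].T@d['t']);print(proj(d,[[.432,.0705,.031],[.4695,.1,.046],[.4695,.04,.046]]))
E
```

```text
[0.42205689 0.08085334 0.19968581] [2.22943211 2.20960995 0.0044907 ] [0.34320129 0.99788512 0.36851257]
[0.42129428 0.15245168 0.26950384]
[[268.53864852 202.57551351]
 [321.671472   169.98813379]
 [317.79662705 245.742074  ]]
```

View pics/w1.png

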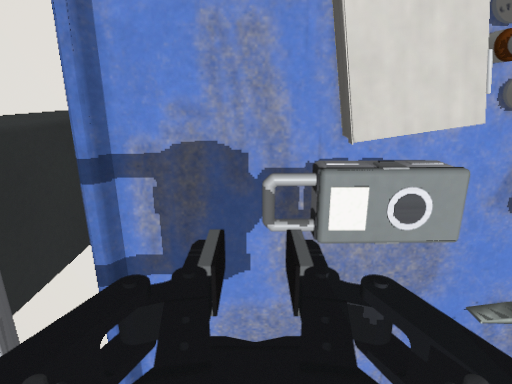

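The wrist view shows the bar at (268,203), exactly where my measurement projects it. I'm going down on it.

Emit:
{"method": "drive_tool", "body": {
  "rows": [
    [[-0.005,0.005,0.02],0],
    [[-0.005,0.005,0.02],0],
    [[0,0,0.02],0],
    [[0,0,0.02],0],
    [[0,0,0],0],
    [[0,0,0],0]
  ]
}}

```text
t: 3.5
tool_pos: [0.4317, 0.0706, 0.1187]
tool_rot: [2.231, 2.21, 0.002]
contact_force: [0.6, -0.0, 0.0]
opening: 0.0298
grip_force: 0.0
```

Emit:
{"method": "drive_tool", "body": {
  "rows": [
    [[0,0,0.012],0],
    [[0,0,0.012],0],
    [[0,0,0.01],0],
    [[0,0,0],0],
    [[0,0,0],0],
    [[0,0,0],0]
  ]
}}

```text
t: 4.1
tool_pos: [0.4311, 0.0701, 0.0834]
tool_rot: [2.233, 2.209, 0.001]
contact_force: [0.5, 0.1, 0.8]
opening: 0.0302
grip_force: 0.0
```

Emit:
{"method": "drive_tool", "body": {
  "rows": [
    [[0,0,0],0],
    [[0,0,0],0]
  ]
}}

```text
t: 4.3
tool_pos: [0.4311, 0.0701, 0.0836]
tool_rot: [2.233, 2.209, 0.001]
contact_force: [-0.0, -0.1, 1.0]
opening: 0.0298
grip_force: 0.0
```

Emit:
{"method": "drive_tool", "body": {
  "rows": [
    [[0,0,0],0],
    [[0,0,0],0],
    [[0,0,0],0],
    [[0,0,0],0]
  ],
  "jaw": 0.95,
  "grip_force": 20
}}

```text
t: 4.7
tool_pos: [0.4311, 0.0701, 0.0834]
tool_rot: [2.233, 2.209, 0.001]
contact_force: [0.5, -0.1, 0.9]
opening: 0.0091
grip_force: 19.5
```

Emit:
{"method": "drive_tool", "body": {
  "rows": [
    [[0,0,-0.003],0],
    [[0,0,-0.003],0],
    [[0,0,-0.003],0],
    [[0,0,-0.003],0],
    [[0,0,0],0],
    [[0,0,0],0]
  ]
}}

```text
t: 5.3
tool_pos: [0.4304, 0.0701, 0.095]
tool_rot: [-2.233, -2.209, 0.001]
contact_force: [0.2, 0.1, -3.5]
opening: 0.0094
grip_force: 19.5
```

Emit:
{"method": "drive_tool", "body": {
  "rows": [
    [[0,0,0],0],
    [[0,0,0],0]
  ]
}}

```text
t: 5.5
tool_pos: [0.4304, 0.0701, 0.0948]
tool_rot: [-2.233, -2.209, 0.001]
contact_force: [-0.4, -0.1, -2.3]
opening: 0.0089
grip_force: 19.5
```

Emit:
{"method": "drive_tool", "body": {
  "rows": [
    [[0,0,0],0],
    [[0,0,0],0]
  ]
}}

```text
t: 5.7
tool_pos: [0.4305, 0.0701, 0.0949]
tool_rot: [-2.233, -2.209, 0.001]
contact_force: [-2.5, -0.1, -1.8]
opening: 0.0088
grip_force: 19.5
```

Emit:
{"method": "drive_tool", "body": {
  "rows": [
    [[0,0,0.002],0],
    [[0,0,0.002],0],
    [[0,0,0],0],
    [[0,0,0],0]
  ]
}}

```text
t: 6.1
tool_pos: [0.4308, 0.0701, 0.091]
tool_rot: [-2.233, -2.209, 0.0]
contact_force: [-1.8, 0.5, -2.4]
opening: 0.0095
grip_force: 19.6
```

Emit:
{"method": "drive_tool", "body": {
  "rows": [
    [[0,0,0],0],
    [[0,0,0],0]
  ]
}}

```text
t: 6.3
tool_pos: [0.4308, 0.0701, 0.0911]
tool_rot: [-2.233, -2.209, 0.0]
contact_force: [-2.8, -0.3, -1.5]
opening: 0.0093
grip_force: 19.6
```

Emit:
{"method": "drive_tool", "body": {
  "rows": [
    [[0,0,0],0],
    [[0,0,0],0]
  ]
}}

```text
t: 6.5
tool_pos: [0.4308, 0.0701, 0.0911]
tool_rot: [-2.234, -2.209, 0.0]
contact_force: [-1.4, 0.1, -2.7]
opening: 0.0089
grip_force: 19.6
```

Container_1 (left) is packed: 2.5–3 N after rising and the same after lowering. I'm lowering it and dragging it in front of the left green lane.

Emit:
{"method": "drive_tool", "body": {
  "rows": [
    [[0,0,0.004],0],
    [[0,0,0.004],0],
    [[0,0,0],0],
    [[0,0,0],0],
    [[0,0,0],0]
  ],
  "grip_force": 60
}}

```text
t: 7.0
tool_pos: [0.4312, 0.0701, 0.0836]
tool_rot: [2.233, 2.209, 0.0]
contact_force: [-4.7, -0.6, 5.3]
opening: 0.0081
grip_force: 59.0
```

Emit:
{"method": "drive_tool", "body": {
  "rows": [
    [[-0.004,0.002,0],0],
    [[-0.008,0.003,0],0],
    [[-0.01,0.003,0],-0.004],
    [[-0.01,0.003,0],-0.004],
    [[-0.01,0.003,0],-0.004],
    [[-0.01,0.003,0],-0.004],
    [[-0.01,0.003,0],-0.004],
    [[-0.01,0.003,0],-0.004],
    [[-0.01,0.003,0],-0.004],
    [[-0.01,0.003,0],-0.004]
  ]
}}

```text
t: 8.0
tool_pos: [0.4605, -0.0205, 0.0836]
tool_rot: [-2.195, -2.245, -0.006]
contact_force: [-4.1, 10.6, 6.0]
opening: 0.0078
grip_force: 61.8
```

Emit:
{"method": "drive_tool", "body": {
  "rows": [
    [[-0.01,0.002,0],-0.004],
    [[-0.01,0.002,0],-0.004],
    [[-0.01,0.002,0],-0.004],
    [[-0.01,0.001,0],0],
    [[-0.01,0.001,0],0],
    [[-0.01,0,0],0],
    [[-0.006,0,0],0],
    [[-0.002,0,0],0],
    [[0,0,0],0],
    [[0,0,0],0]
  ]
}}

```text
t: 9.0
tool_pos: [0.4711, -0.0898, 0.0838]
tool_rot: [2.182, 2.256, 0.003]
contact_force: [3.0, 2.0, 1.4]
opening: 0.0079
grip_force: 59.3
```

```bash
python3 - <<'E'
from h import *
d=grab('top');im=d['image'];a=im[100:275,215:345];w=grab('wrist')['image']
r=np.hstack([cv2.resize(a,None,fx=3,fy=3),cv2.resize(w,(400,525))[:,:]]);cv2.imwrite('pics/p2.png',r);print(r.shape)
o=ctrl.get_obs();p=np.array(o['tool_pos']);v=o['tool_rot'];print(p,2*np.arctan2(v[1],v[0])-np.pi/2)
E
```

```text
(525, 790, 3)
[ 0.470908   -0.08973976  0.08375799] 0.03306078190187889
```

View pics/p2.png

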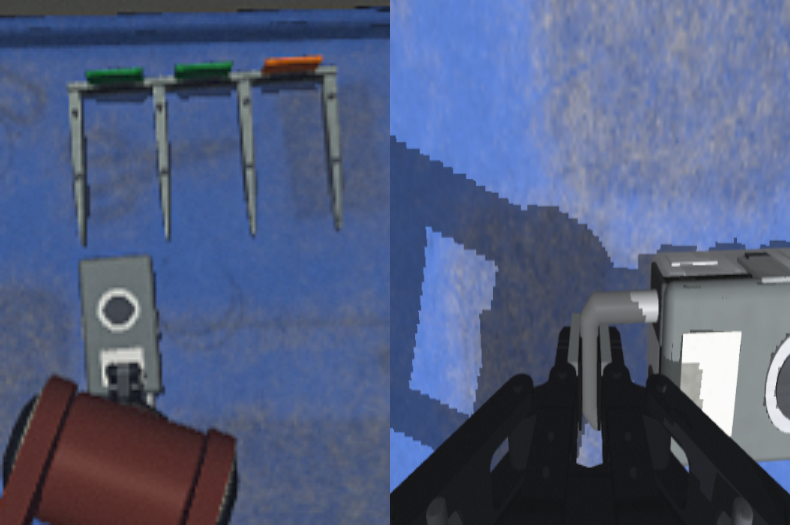

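```bash
python3 - <<'E'
from h import *
d=grab('top')
P=lambda pts:np.array([[u/3-.33+215,v/3-.33+100] for u,v in pts])
q=onplane(d,P([(79,262),(151,256),(161,388),(90,395),(118,310)]),.046);print(q.round(4).tolist())
for i,j in((0,3),(1,2)):print('edge yaw',np.arctan2(*(q[i]-q[j])[[1,0]]))
print('front yaw',np.arctan2(*(q[1]-q[0])[[0,1]]*[1,-1]))
r=onplane(d,[[172+77/4-.5,195+101/4-.5]],.046);print('ring0',r)
t=onplane(d,P([(83,243),(167,239),(252,236),(339,229)]),.022);print(t.round(4).tolist())
E
```

```text
[[0.6143, -0.0517, 0.046], [0.618, -0.1103, 0.046], [0.511, -0.1162, 0.046], [0.5065, -0.0588, 0.046], [0.5746, -0.0827, 0.046]]
edge yaw 0.06621372814832095
edge yaw 0.05451005861253916
front yaw 0.06245325302775091
ring0 [[0.53700883 0.07181116 0.046     ]]
[[0.6323, -0.0538, 0.022], [0.6341, -0.1241, 0.022], [0.6351, -0.195, 0.022], [0.6394, -0.2672, 0.022]]
```

Emit:
{"method": "drive_tool", "body": {
  "rows": [
    [[-0.002,0,0],0.01],
    [[-0.002,0,0],0.01],
    [[0,0,0],0.01],
    [[0,0,0],0.005],
    [[0,0,0],0],
    [[0,0,0],0]
  ]
}}

```text
t: 9.75
tool_pos: [0.4703, -0.0935, 0.0835]
tool_rot: [2.224, 2.219, 0.001]
contact_force: [1.4, 4.1, 4.7]
opening: 0.0077
grip_force: 60.0
```

```bash
cat > lid.py <<'E'
from h import *
import sys
# lid front corners: fit side/front edges of non-blue component in box given in full-res px
def lid(d,x0,y0,x1,y1):
    hsv=cv2.cvtColor(d['image'],cv2.COLOR_BGR2HSV);g=d['image'].astype(int)
    m=((hsv[...,1]<75)&(hsv[...,2]>60))
    L=[];R=[]
    for y in range(y0,y1):
        r=np.nonzero(m[y,x0:x1])[0]
        if len(r)>15: L.append((x0+r[0]-.5,y));R.append((x0+r[-1]+.5,y))
    L=onplane(d,L,.046)[:,:2];R=onplane(d,R,.046)[:,:2]
    pl=np.polyfit(L[:,0],L[:,1],1);pr=np.polyfit(R[:,0],R[:,1],1)
    print('yaw',np.arctan(pl[0]),np.arctan(pr[0]),'front x',L[0,0],'mid y at front',(np.polyval(pl,L[0,0])+np.polyval(pr,L[0,0]))/2,'w',np.polyval(pl,L[0,0])-np.polyval(pr,L[0,0]))
if __name__=='__main__':
    d=grab('top');lid(d,*map(int,sys.argv[1:5]))
    o=ctrl.get_obs();v=o['tool_rot'];print(o['tool_pos'],2*np.arctan2(v[1],v[0])-np.pi/2,o['contact_force'])
E
python3 lid.py 232 183 280 220
```

```text
yaw -0.1483002322767365 0.027619755949953 front x 0.6163855103104481 mid y at front -0.08979989533131459 w 0.05626513874559172
[ 0.47030753 -0.09349292  0.08352965] -0.002094577901920358 [1.30717018 4.44440953 5.32359276]
```

Emit:
{"method": "drive_tool", "body": {
  "rows": [
    [[0,0.003,0],0],
    [[0,0.005,0],0],
    [[0,0.006,0],0],
    [[0,0.006,0],0],
    [[0.001,0.006,0],0],
    [[0,0.006,0],0],
    [[0,0.006,0],0],
    [[0.001,0.006,0],0],
    [[0,0.003,0],0],
    [[0,0,0],0]
  ]
}}

```text
t: 10.8
tool_pos: [0.5151, -0.0923, 0.0833]
tool_rot: [-2.221, -2.215, 0.009]
contact_force: [-6.8, 0.5, 11.2]
opening: 0.0077
grip_force: 59.8
```

```bash
python3 lid.py 238 172 276 200
```

```text
yaw 0.18193116063029 -0.09176088199409198 front x 0.6511848262191867 mid y at front -0.08919627048886913 w 0.07362827469865509
[ 0.51538417 -0.0922807   0.08327825] -6.285782572886384 [-6.24038482 -0.09956919 11.12473415]
```

Emit:
{"method": "drive_tool", "body": {
  "rows": [
    [[0,0,-0.001],0],
    [[0,0,0],0],
    [[0,0,0],0]
  ]
}}

```text
t: 11.15
tool_pos: [0.5157, -0.0922, 0.0836]
tool_rot: [-2.223, -2.217, 0.006]
contact_force: [-5.8, -0.5, 6.2]
opening: 0.008
grip_force: 59.4
```

Emit:
{"method": "drive_tool", "body": {
  "rows": [
    [[0,0,-0.001],0],
    [[0,0,0],0],
    [[0,0,0],0]
  ]
}}

```text
t: 11.45
tool_pos: [0.516, -0.0917, 0.0841]
tool_rot: [-2.223, -2.217, 0.003]
contact_force: [-3.1, -1.2, -0.4]
opening: 0.0077
grip_force: 58.8
```

Emit:
{"method": "drive_tool", "body": {
  "rows": [
    [[0,0.005,0],0],
    [[0,0.008,0],0],
    [[0.001,0.008,0],0],
    [[0,0.008,0],0],
    [[0,0.008,0],0],
    [[0.001,0.008,0],0],
    [[0,0.008,0],0],
    [[0,0.005,0],0],
    [[0,0,0],0],
    [[0,0,0],0]
  ]
}}

```text
t: 12.45
tool_pos: [0.5763, -0.0899, 0.0856]
tool_rot: [2.222, 2.217, 0.004]
contact_force: [3.3, 0.5, -2.0]
opening: 0.0081
grip_force: 58.7
```

Emit:
{"method": "drive_tool", "body": {
  "rows": [
    [[0,0.005,0.001],0],
    [[0,0.006,0],0],
    [[0.001,0.006,0],0],
    [[0,0.006,0],0],
    [[0,0.004,0],0],
    [[0,0.002,0],0],
    [[0,0,0],0],
    [[0,0,0],0]
  ]
}}

```text
t: 13.25
tool_pos: [0.6043, -0.0889, 0.0842]
tool_rot: [2.223, 2.219, 0.001]
contact_force: [-0.6, 0.7, -1.0]
opening: 0.0082
grip_force: 58.9
```

Emit:
{"method": "drive_tool", "body": {
  "rows": [
    [[0,0.002,0],0],
    [[0,0.002,0],0],
    [[0,0,0],0],
    [[0,0,0],0]
  ]
}}

```text
t: 13.65
tool_pos: [0.6083, -0.0889, 0.0842]
tool_rot: [2.223, 2.219, 0.001]
contact_force: [-1.6, 0.9, -0.4]
opening: 0.0078
grip_force: 59.0
```

Emit:
{"method": "drive_tool", "body": {
  "rows": [
    [[0,0.001,0],0],
    [[0,0.001,0],0],
    [[0,0,0],0],
    [[0,0,0],0]
  ]
}}

```text
t: 14.05
tool_pos: [0.6101, -0.0889, 0.0841]
tool_rot: [2.224, 2.219, 0.0]
contact_force: [-3.3, 0.2, 0.3]
opening: 0.0082
grip_force: 59.1
```

Emit:
{"method": "drive_tool", "body": {
  "rows": [
    [[0,0.001,0],0],
    [[0,0.001,0],0],
    [[0,0,0],0],
    [[0,0,0],0]
  ]
}}

```text
t: 14.45
tool_pos: [0.6122, -0.0889, 0.0841]
tool_rot: [2.223, 2.219, 0.001]
contact_force: [-3.3, 1.4, 0.0]
opening: 0.0078
grip_force: 59.0
```

Emit:
{"method": "drive_tool", "body": {
  "rows": [
    [[0,0.001,0],0],
    [[0,0,0],0],
    [[0,0,0],0]
  ]
}}

```text
t: 14.75
tool_pos: [0.6132, -0.0889, 0.0841]
tool_rot: [2.223, 2.219, 0.0]
contact_force: [-2.8, 1.2, -1.1]
opening: 0.0079
grip_force: 59.0
```

Emit:
{"method": "drive_tool", "body": {
  "rows": [
    [[0,0.001,0],0],
    [[0,0,0],0],
    [[0,0,0],0]
  ]
}}

```text
t: 15.05
tool_pos: [0.6142, -0.0889, 0.0842]
tool_rot: [2.223, 2.219, 0.0]
contact_force: [-3.1, 1.7, -1.0]
opening: 0.0081
grip_force: 59.0
```

Emit:
{"method": "drive_tool", "body": {
  "rows": [
    [[0,0.001,0],0],
    [[0,0,0],0],
    [[0,0,0],0]
  ]
}}

```text
t: 15.35
tool_pos: [0.6152, -0.0889, 0.0841]
tool_rot: [2.223, 2.219, 0.0]
contact_force: [-1.9, 1.8, -0.1]
opening: 0.0078
grip_force: 59.1
```

Emit:
{"method": "drive_tool", "body": {
  "rows": [
    [[0,0.001,0],0],
    [[0,0,0],0],
    [[0,0,0],0]
  ]
}}

```text
t: 15.65
tool_pos: [0.6154, -0.0889, 0.0839]
tool_rot: [-2.222, -2.218, 0.003]
contact_force: [-6.9, 0.4, 1.3]
opening: 0.0078
grip_force: 59.3
```

Container_1 has hit the stop (−6.9 N, no further travel). I'm releasing it and moving to container_2.

Emit:
{"method": "drive_tool", "body": {
  "rows": [
    [[0,0,0],0],
    [[0,0,0],0],
    [[0,0,0],0],
    [[0,0,0],0]
  ],
  "jaw": 0.65,
  "grip_force": 20
}}

```text
t: 16.05
tool_pos: [0.6167, -0.0891, 0.0846]
tool_rot: [2.223, 2.218, 0.001]
contact_force: [0.4, -0.0, 0.7]
opening: 0.0299
grip_force: 0.0
```

Emit:
{"method": "drive_tool", "body": {
  "rows": [
    [[0,0,-0.02],0],
    [[0,0,-0.04],0],
    [[0,0,-0.04],0],
    [[-0.02,-0.02,-0.02],0],
    [[-0.04,-0.03,0],0],
    [[-0.04,-0.03,0],0.03],
    [[-0.04,-0.03,0],0.03],
    [[-0.04,-0.03,0],0.015],
    [[0,0,0],0],
    [[0,0,0],0]
  ]
}}

```text
t: 17.05
tool_pos: [0.4717, -0.2668, 0.2045]
tool_rot: [2.308, 2.131, 0.001]
contact_force: [0.6, 0.4, -0.0]
opening: 0.0297
grip_force: 0.0
```

```bash
python3 - <<'E'
from h import *
d=grab('top');im=d['image'];a=im[105:255,225:325];cv2.imwrite('pics/p3.png',cv2.resize(a,None,fx=4,fy=4,interpolation=cv2.INTER_CUBIC))
o=ctrl.get_obs();v=o['tool_rot'];print(o['tool_pos'],2*np.arctan2(v[1],v[0])-np.pi/2,o['contact_force'])
E
```

```text
[ 0.47231758 -0.26596985  0.20441513] -0.07776580428540614 [1.08785936 0.50897534 0.70984774]
```

View pics/p3.png

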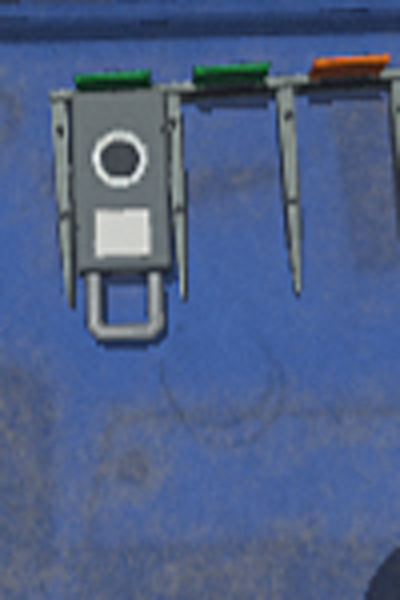

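Container_1 sits home in the left green lane (lid at (120,180) against the back bar, handle out). Next is container_2.

Emit:
{"method": "drive_tool", "body": {
  "rows": [
    [[-0.03,-0.02,0],0],
    [[-0.03,-0.02,0],0],
    [[-0.02,-0.015,0.02],0],
    [[-0.01,-0.005,0.02],0],
    [[0,0,0.02],0],
    [[0,0,0.01],0],
    [[0,0,0.01],0],
    [[0,0,0],0],
    [[0,0,0],0]
  ]
}}

```text
t: 18.0
tool_pos: [0.4061, -0.3507, 0.1247]
tool_rot: [2.304, 2.135, 0.0]
contact_force: [-0.0, -0.6, -0.6]
opening: 0.0299
grip_force: 0.0
```

```bash
python3 - <<'E'
from h import *
d=grab('wrist');cv2.imwrite('pics/w4.png',d['image']);print(proj(d,[[.4058,-.3515,.031]]))
o=ctrl.get_obs();v=o['tool_rot'];print(o['tool_pos'],2*np.arctan2(v[1],v[0])-np.pi/2,o['contact_force'])
E
```

```text
[[256.69935757 230.04384433]]
[ 0.40619139 -0.35106964  0.12507629] -0.07613381813051223 [-0.83214606 -0.71708292  0.69630603]
```

View pics/w4.png

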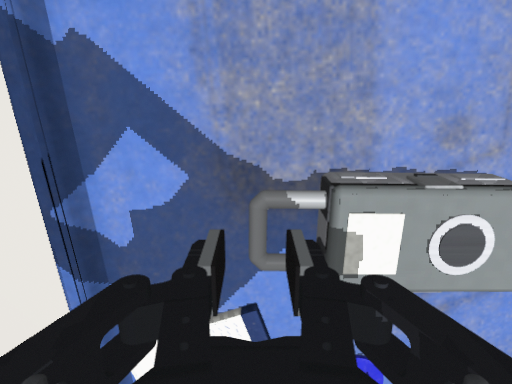

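The bar is at (258,230), as predicted, and square to the fingers. Going down.

Emit:
{"method": "drive_tool", "body": {
  "rows": [
    [[0,0,0.012],0],
    [[0,0,0.012],0],
    [[0,0,0.01],0],
    [[0,0,0.007],0],
    [[0,0,0],0],
    [[0,0,0],0]
  ]
}}

```text
t: 18.65
tool_pos: [0.4053, -0.3509, 0.0828]
tool_rot: [-2.305, -2.134, 0.0]
contact_force: [0.4, 0.0, -0.7]
opening: 0.0295
grip_force: 0.0
```

Emit:
{"method": "drive_tool", "body": {
  "rows": [
    [[0,0,0],0],
    [[0,0,0],0]
  ]
}}

```text
t: 18.85
tool_pos: [0.4057, -0.3513, 0.0838]
tool_rot: [2.304, 2.133, -0.0]
contact_force: [0.7, 0.9, 0.6]
opening: 0.0299
grip_force: 0.0
```

Emit:
{"method": "drive_tool", "body": {
  "rows": [
    [[0,0,0],0],
    [[0,0,0],0],
    [[0,0,0],0],
    [[0,0,0],0]
  ],
  "jaw": 0.95,
  "grip_force": 20
}}

```text
t: 19.25
tool_pos: [0.4056, -0.3512, 0.0835]
tool_rot: [2.305, 2.134, -0.0]
contact_force: [0.1, 0.4, 1.1]
opening: 0.0093
grip_force: 19.5
```

Emit:
{"method": "drive_tool", "body": {
  "rows": [
    [[0,0,-0.003],0],
    [[0,0,-0.003],0],
    [[0,0,-0.003],0],
    [[0,0,-0.003],0],
    [[0,0,0],0],
    [[0,0,0],0]
  ]
}}

```text
t: 19.85
tool_pos: [0.4053, -0.3509, 0.0952]
tool_rot: [-2.305, -2.134, 0.0]
contact_force: [0.5, -0.2, -0.7]
opening: 0.0096
grip_force: 19.5
```

Emit:
{"method": "drive_tool", "body": {
  "rows": [
    [[0,0,0],0],
    [[0,0,0],0]
  ]
}}

```text
t: 20.05
tool_pos: [0.4053, -0.3508, 0.095]
tool_rot: [-2.305, -2.134, 0.0]
contact_force: [0.0, -0.3, -0.8]
opening: 0.0091
grip_force: 19.5
```

Emit:
{"method": "drive_tool", "body": {
  "rows": [
    [[0,0,0],0],
    [[0,0,0],0]
  ]
}}

```text
t: 20.25
tool_pos: [0.4053, -0.3509, 0.095]
tool_rot: [-2.305, -2.134, 0.0]
contact_force: [0.2, 0.4, -1.1]
opening: 0.0092
grip_force: 19.5
```

Emit:
{"method": "drive_tool", "body": {
  "rows": [
    [[0,0,0.002],0],
    [[0,0,0.002],0],
    [[0,0,0],0],
    [[0,0,0],0]
  ]
}}

```text
t: 20.65
tool_pos: [0.4055, -0.351, 0.0911]
tool_rot: [2.305, 2.134, 0.0]
contact_force: [0.1, 1.0, -1.1]
opening: 0.0093
grip_force: 19.5
```

Emit:
{"method": "drive_tool", "body": {
  "rows": [
    [[0,0,0],0],
    [[0,0,0],0]
  ]
}}

```text
t: 20.85
tool_pos: [0.4055, -0.351, 0.0913]
tool_rot: [2.305, 2.134, 0.0]
contact_force: [-0.2, -0.1, -0.7]
opening: 0.0087
grip_force: 19.5
```

Emit:
{"method": "drive_tool", "body": {
  "rows": [
    [[0,0,0],0],
    [[0,0,0],0]
  ]
}}

```text
t: 21.05
tool_pos: [0.4055, -0.351, 0.0912]
tool_rot: [2.305, 2.134, 0.0]
contact_force: [-0.6, 0.7, -0.9]
opening: 0.0089
grip_force: 19.5
```

Container_2 reads about 0.9 N, so it's empty and goes in the amber lane (right). Lowering it, turning it and dragging it in front of that lane.

Emit:
{"method": "drive_tool", "body": {
  "rows": [
    [[0,0,0.004],0],
    [[0,0,0.003],0],
    [[0,0,0],0],
    [[0,0,0],0],
    [[0,0,0],0]
  ],
  "grip_force": 60
}}

```text
t: 21.55
tool_pos: [0.4054, -0.351, 0.0841]
tool_rot: [2.305, 2.134, -0.0]
contact_force: [-0.8, -0.4, 1.1]
opening: 0.008
grip_force: 58.4
```

Emit:
{"method": "drive_tool", "body": {
  "rows": [
    [[0.005,0.002,0],0],
    [[0.008,0.004,0],-0.01],
    [[0.01,0.005,0],-0.01],
    [[0.01,0.005,0],-0.01],
    [[0.01,0.005,0],-0.01],
    [[0.01,0.005,0],-0.01],
    [[0.01,0.006,0],-0.01],
    [[0.01,0.006,0],-0.01],
    [[0.01,0.006,0],-0.01],
    [[0.01,0.006,0],-0.01]
  ]
}}

```text
t: 22.55
tool_pos: [0.4595, -0.259, 0.0842]
tool_rot: [2.206, 2.237, -0.0]
contact_force: [-1.9, -2.0, 0.8]
opening: 0.008
grip_force: 58.8
```

Emit:
{"method": "drive_tool", "body": {
  "rows": [
    [[0.01,0.006,0],-0.01],
    [[0.007,0.005,0],-0.01],
    [[0.004,0.002,0],-0.005],
    [[0,0,0],0],
    [[0,0,0],0],
    [[0,0,0],0]
  ]
}}

```text
t: 23.15
tool_pos: [0.4715, -0.2386, 0.0841]
tool_rot: [-2.179, -2.263, -0.001]
contact_force: [1.2, 0.7, 0.1]
opening: 0.0082
grip_force: 58.5
```

```bash
python3 - <<'E'
from h import *
from lid import lid
d=grab('top');im=d['image'];a=im[105:255,265:365];cv2.imwrite('pics/p5.png',cv2.resize(a,None,fx=4,fy=4,interpolation=cv2.INTER_CUBIC))
lid(d,292,183,340,215)
o=ctrl.get_obs();v=o['tool_rot'];print(o['tool_pos'],2*np.arctan2(v[1],v[0])-np.pi/2,o['contact_force'])
E
```

```text
yaw -0.003288438211659632 0.08073788823134746 front x 0.6160058846331955 mid y at front -0.23146492491925852 w 0.059481734665697644
[ 0.47148813 -0.23864331  0.08411225] -6.245364336914442 [0.60596299 0.76387945 0.11623399]
```

View pics/p5.png

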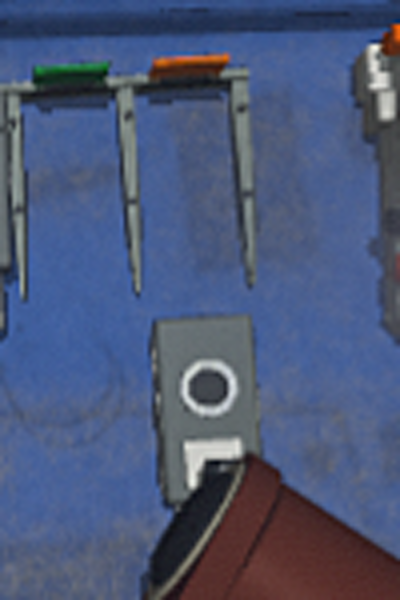

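Container_2 is lined up with the amber lane: front middle within 2 mm, yaw about 0.04. Pushing it in.

Emit:
{"method": "drive_tool", "body": {
  "rows": [
    [[0,0.003,0],0],
    [[0,0.005,0],0],
    [[0,0.006,0],0],
    [[0,0.006,0],0],
    [[0,0.006,0],0],
    [[0,0.006,0],0],
    [[0,0.006,0],0],
    [[0,0.006,0],0],
    [[0,0.003,0],0],
    [[0,0,0],0]
  ]
}}

```text
t: 24.2
tool_pos: [0.5194, -0.2368, 0.0843]
tool_rot: [2.178, 2.262, 0.002]
contact_force: [0.9, -0.1, -0.1]
opening: 0.008
grip_force: 58.5
```

Emit:
{"method": "drive_tool", "body": {
  "rows": [
    [[0,0.003,0],0],
    [[0,0.006,0],0],
    [[0,0.006,0],0],
    [[0,0.006,0],0],
    [[0,0.006,0],0],
    [[0,0.006,0],0],
    [[0,0.006,0],0],
    [[0,0.003,0],0],
    [[0,0,0],0]
  ]
}}

```text
t: 25.1
tool_pos: [0.5613, -0.2352, 0.0843]
tool_rot: [2.178, 2.262, 0.001]
contact_force: [0.6, -0.4, -0.3]
opening: 0.0078
grip_force: 58.5
```

Emit:
{"method": "drive_tool", "body": {
  "rows": [
    [[0,0.003,0],0],
    [[0,0.006,0],0],
    [[0,0.006,0],0],
    [[0,0.006,0],0],
    [[0,0.006,0],0],
    [[0,0.005,0],0],
    [[0,0.003,0],0],
    [[0,0.002,0],0],
    [[0,0,0],0],
    [[0,0,0],0]
  ]
}}

```text
t: 26.1
tool_pos: [0.5978, -0.2338, 0.0843]
tool_rot: [2.178, 2.262, 0.001]
contact_force: [0.8, 0.6, -0.4]
opening: 0.008
grip_force: 58.6
```

Emit:
{"method": "drive_tool", "body": {
  "rows": [
    [[0,0.003,0],0],
    [[0,0.004,0],0],
    [[0,0.004,0],0],
    [[0,0.003,0],0],
    [[0,0.002,0],0],
    [[0,0.001,0],0],
    [[0,0,0],0],
    [[0,0,0],0]
  ]
}}

```text
t: 26.9
tool_pos: [0.6147, -0.2331, 0.0842]
tool_rot: [2.178, 2.263, 0.001]
contact_force: [1.3, 0.4, 0.2]
opening: 0.0081
grip_force: 58.6
```

Emit:
{"method": "drive_tool", "body": {
  "rows": [
    [[0,0.001,0],0],
    [[0,0.001,0],0],
    [[0,0,0],0],
    [[0,0,0],0]
  ]
}}

```text
t: 27.3
tool_pos: [0.6165, -0.233, 0.0842]
tool_rot: [2.179, 2.263, 0.0]
contact_force: [0.3, 0.2, 1.2]
opening: 0.0078
grip_force: 58.6
```

Emit:
{"method": "drive_tool", "body": {
  "rows": [
    [[0,0.001,0],0],
    [[0,0,0],0],
    [[0,0,0],0]
  ]
}}

```text
t: 27.6
tool_pos: [0.6175, -0.233, 0.0841]
tool_rot: [2.179, 2.263, 0.0]
contact_force: [-0.5, 0.3, 0.9]
opening: 0.008
grip_force: 58.6
```

Emit:
{"method": "drive_tool", "body": {
  "rows": [
    [[0,0.001,0],0],
    [[0,0,0],0],
    [[0,0,0],0]
  ]
}}

```text
t: 27.9
tool_pos: [0.6185, -0.233, 0.0841]
tool_rot: [2.179, 2.263, 0.0]
contact_force: [-0.3, -0.9, 0.6]
opening: 0.0078
grip_force: 58.6
```

Emit:
{"method": "drive_tool", "body": {
  "rows": [
    [[0,0.001,0],0],
    [[0,0,0],0],
    [[0,0,0],0]
  ]
}}

```text
t: 28.2
tool_pos: [0.6195, -0.233, 0.0841]
tool_rot: [2.179, 2.263, 0.0]
contact_force: [-0.7, 0.6, 1.4]
opening: 0.0083
grip_force: 58.7
```

Emit:
{"method": "drive_tool", "body": {
  "rows": [
    [[0,0.001,0],0],
    [[0,0,0],0],
    [[0,0,0],0]
  ]
}}

```text
t: 28.5
tool_pos: [0.6205, -0.2329, 0.0842]
tool_rot: [2.179, 2.263, 0.0]
contact_force: [-0.7, 0.1, 0.1]
opening: 0.008
grip_force: 58.7
```

Emit:
{"method": "drive_tool", "body": {
  "rows": [
    [[0,0.001,0],0],
    [[0,0,0],0],
    [[0,0,0],0]
  ]
}}

```text
t: 28.8
tool_pos: [0.6215, -0.2329, 0.0841]
tool_rot: [2.179, 2.263, 0.0]
contact_force: [0.3, 0.1, 1.0]
opening: 0.0077
grip_force: 58.7
```

Emit:
{"method": "drive_tool", "body": {
  "rows": [
    [[0,0.001,0],0],
    [[0,0,0],0],
    [[0,0,0],0]
  ]
}}

```text
t: 29.1
tool_pos: [0.6219, -0.2329, 0.084]
tool_rot: [-2.178, -2.263, 0.001]
contact_force: [-4.3, -0.1, 3.4]
opening: 0.0079
grip_force: 58.9
```

Emit:
{"method": "drive_tool", "body": {
  "rows": [
    [[0,0.001,0],0],
    [[0,0,0],0],
    [[0,0,0],0]
  ]
}}

```text
t: 29.4
tool_pos: [0.6221, -0.2329, 0.0838]
tool_rot: [-2.177, -2.261, 0.004]
contact_force: [-8.4, -2.0, 3.8]
opening: 0.0083
grip_force: 59.1
```

Home against the stop (−8.4 N). Releasing, backing away and checking.

Emit:
{"method": "drive_tool", "body": {
  "rows": [
    [[0,0,0],0],
    [[0,0,0],0],
    [[0,0,0],0],
    [[0,0,0],0]
  ],
  "jaw": 0.65,
  "grip_force": 20
}}

```text
t: 29.8
tool_pos: [0.6237, -0.2327, 0.0842]
tool_rot: [2.178, 2.263, 0.001]
contact_force: [-0.7, 0.6, -0.4]
opening: 0.0301
grip_force: 0.0
```

Emit:
{"method": "drive_tool", "body": {
  "rows": [
    [[0,0,-0.02],0],
    [[0,0,-0.04],0],
    [[0,0,-0.04],0],
    [[0,-0.03,-0.02],0],
    [[0,-0.04,0],0],
    [[0,-0.04,0],0],
    [[0,-0.04,0],0],
    [[0,-0.04,0],0],
    [[0,0,0],0],
    [[0,0,0],0]
  ]
}}

```text
t: 30.8
tool_pos: [0.4333, -0.2401, 0.2044]
tool_rot: [2.179, 2.261, 0.001]
contact_force: [-0.2, 0.4, 0.2]
opening: 0.0297
grip_force: 0.0
```

```bash
python3 - <<'E'
from h import *
d=grab('top');a=d['image'][100:210,150:350];s=grab('side')['image'][150:270,200:360]
r=np.vstack([cv2.resize(a,(540,297),interpolation=cv2.INTER_CUBIC),cv2.resize(s,(540,300),interpolation=cv2.INTER_CUBIC)]);cv2.imwrite('pics/p6.png',r)
print(ctrl.get_obs()['tool_pos'])
E
```

```text
[ 0.43448341 -0.24030232  0.20487435]
```

View pics/p6.png

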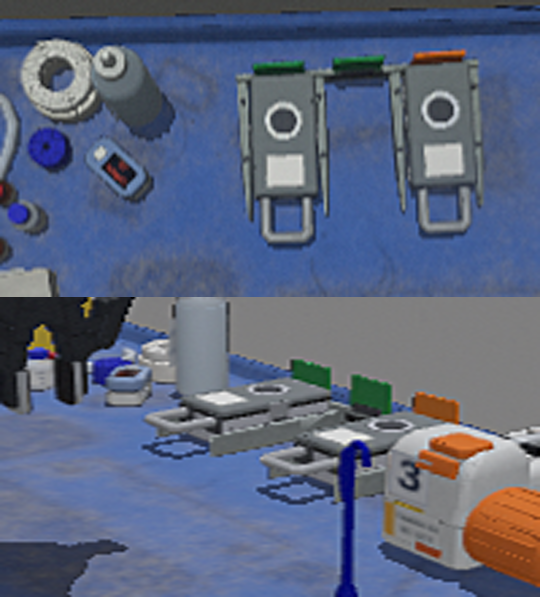

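Both containers stand flat and home: the packed one at (283,130) behind green, the empty one at (440,120) behind amber. The bystanders are untouched.

```bash
python3 -c "
from station import ctrl
print(ctrl.finish_job())"
```

```text
the job is handed in; nothing more can be done
None
```

Job handed in: container_1 read as packed and is parked in the left green-flagged lane; container_2 read as empty and is parked in the amber-flagged lane. Both are pushed home against the back stop, flat and released, with handles facing out.

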